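# Weigh a basket of produce on a spring scale

## Task

Weigh the wire basket with the lemon and garlic in it: lift it by the wooden grip, hang the top of its bail in the scale's hook, and ease the weight onto the spring until the hook carries all of it before you let go, so that the hook never jerks or bounces. Leave the basket hanging free with the pointer settled, both pieces still in it, do not press or pull hard on the hook, and leave everything else where it is.

Things in the scene. Friction and masses are not known exactly. Their poses are not given: they have to be found in the camera images.
- grip (a point): centre of the upright wooden grip on top of the basket's bail: the grip is 34 mm (basket x) by 13 mm (basket y) by 46 mm high; pinch it across its 13 mm, along basket y. Axes are the basket's own: z up, y along the bail. This point is 172 mm above the basket's underside and 27 mm above the centre line of the bail's top
- bail_top (a point): centre line of the top of the bail, the point that must rest in the hook. The bail is a stiff round steel wire 8 mm thick in the basket's y-z plane: from its top it slopes down 30 mm over 66 mm to either side, then goes down the basket's ends; hook space under it is free down to 62 mm above the underside
- basket: silver wire basket 130 mm (x) by 150 mm (y), sides 60 mm high, origin at the centre of its underside, z up. It looks the same turned by half a turn. With what lies in it it weighs between 0.25 and 0.9 kg, different every time
- lemon: yellow lemon 72x55x56 mm lying in the basket; origin at its underside as it first lies
- garlic: pale garlic bulb 60x57x58 mm lying in the basket; origin at its underside as it first lies
- scale: spring scale: a flat grey foot 250 x 130 x 12 mm with an aluminium column 320 mm high and a white graduated plate, fixed to the worktop; origin on the worktop directly below the hook's seat. The hook points along this body's -x (out from the column toward the robot); the plate's face is 122 mm behind the origin (+x)
- hook_seat (a point): where the bail top's centre line lies once seated in the hook's hollow, 232 mm above the worktop when unloaded; axes as the scale's. Hook: 8 mm round wire in the scale's x-z plane, open upward; upturned tip 26 mm in front (-x), its top 20 mm above this point; shank behind (+x) with its top 12 mm above. The bail lies across it, along scale y: bring it over the tip from the front, the hook passing under the bail
- hook (a joint): how far the hook and its red pointer have been pulled down, in m: 0 unloaded, stop at 0.064; a damped spring, 160 N/m (the basket pulls it 16 to 55 mm). While a gripper holds the basket the hook simply follows the gripper; only the force on the gripper tells when the spring bears all the weight
- mug_2: green and white mug, 101 mm high, a bystander, origin at its underside
- jar_2: glass jar with a light lid, 167 mm high, a bystander, origin at its underside
- fork_1: steel fork lying flat, 193 mm long, a bystander
- tape: roll of brown tape lying flat, 93 mm wide and 48 mm high, a bystander, origin at its underside
- pepper: red pepper, 146 mm long and 60 mm high, a bystander, origin at its underside
There are look-alikes about, which are no part of the job. There is more than one size of the basket; the one meant has the size given above.

How it is judged:
By the outcome, as a careful person would: the job done as asked, in the order asked, and still so for the second after the job is handed in, with the robot touching nothing.
It also fails if it takes over 58 s, if anything falls off the work surface, if the arm or the gripper's body presses on something with over 40 N, if the wrist force passes 120 N, or if a joint passes its speed limit or range.

## Robot

A 6-joint arm with a two-finger parallel gripper is mounted at the origin on a cart in front of the work surface, level with it; the furniture and walls round the work are solid. World frame = base frame: x ahead of the robot, y to its left, z up, the work surface at z = 0. Lengths are in m, angles in degrees, forces in N, time in s.
With the tool pointing down it reaches from about 0.3 to 0.75 m from the base axis. Payload 8.5 kg.
Tool frame: the origin (TCP) lies on the centre line of the jaws, within the pads' length; the fingertips stand 17 mm ahead of it and the grasp point (between the pads) lies 2 mm behind it (env.tcp_to_tips is the distance from the TCP to the fingertips, in m); z points along the fingers, y is the line along which they close (so a half turn about z gives the same grasp; the last joint's range is limited). The gripper opens to 85 mm and grips with 20 to 120 N. Pads are 22 mm wide; open, the fingers measure 114 mm over their backs; the gripper's body (76 mm by 85 mm) begins 54 mm behind the grasp point. The pads swing forward as they close: fully open they stand 13 mm farther back than shut.
Start: joints at [58.195, 21.807, 74.336, -0, 83.858, -12.336], TCP at [0.183, 0.519, 0.21] pointing down, gripper open.
Joint ranges: [-178.18, 178.18], [-50.72, 133.34], [12.68, 142.11], [-81.47, 261.47], [9.98, 163.14], [-165.26, 165.26]. Speed limits (degrees/s): [136.94, 136.94, 180, 180, 180, 180].

## Interface

Orientations are given as a 3x3 rotation matrix whose columns are the frame's x, y, z axes.
In Python, from rig import env gives the robot as it stands. The module is installed in compiled form; this text tells all that it offers.
- The arm moves only by the shell command python3 -m pendant 'ROWS' [FORCE]. ROWS is JSON, a list of rows, each a list of 7 numbers: the opening, from 0 (shut) to 1 (fully open), then the shift along the tool's x, y, z in m, then the turn, a rotation vector about the tool's x, y, z in rad. A call has 1 to 5 rows; each row is the pose to reach, as a shift and turn from the pose commanded when the call began, along the tool's axes at that moment; what a row does not reach only later rows make up. A row lasts 1/8 s, in which the tool goes at most 62.5 mm and 10.7 degrees, less where a joint would pass 70% of its speed; a pose out of reach is approached as far as the arm can. A call with a gripper value outside its range is refused whole. The fingers move at their own pace and stop on an object; FORCE is the grip in N (left out, the last holds). Time passes only in rows, so rows that repeat a pose let the fingers close. It gives the time, the measured TCP pose, the force, the opening and the grip force at its end, in the units of the state.
- env.observe(): the state, without advancing time (a new reading comes with each control period).
- env.get_image(name): name is "scene" or "top"; returns a dict with "image" (420x560x3 uint8, blue, green, red), "fx", "fy", "cx", "cy" (pixels), "pose" (4x4, takes a point from camera to world coordinates). Camera axes: x right, y up, looking along -z (the intrinsics and any distortion apply to the point x, -y, -z); pixel columns grow to the right and rows downward; lengths in m; the calibration is good to about 2 mm. A picture is of the moment at which its call begins. There is no depth.
- env.close_job(): hands the job in; it is judged then, once.
Trained networks look in the newest picture that a camera, given by its name, has taken for a name from the list of things; names that differ only in an ending like _2 or _b are one class to them, and where a whole thing is asked for, a point or a joint stands for the part that bears it (a point fixed in the world has none). Each returns a list of dicts, best first, with "conf" (0 to 1); they miss things now and then, are a little off and sometimes report something else, mostly with a low value. They report only what shows in the picture. A call takes as long as a camera call. They do not tell look-alikes from the thing itself.
- env.find_in(camera, thing): "bbox" ([centre column, centre row, width, height] in pixels, round what is visible of it).
- env.trace(camera, thing): "mask" (420x560 bool, what is visible of it) and "bbox" ([centre column, centre row, width, height] in pixels, round what is visible of it).
- env.tip_of(camera, thing): "centre" ([column, row] in pixels: a listed point, or the origin of a listed thing).
The state is a dict: "time_s": time; "q": joint angles; "qvel": joint speeds; "joint_efforts": joint torques, N m; "position": TCP position; "tool_rot": TCP orientation; "ft_force": force on the tool from outside, world axes, zero at the start; "wrist_torque": the same for the moment, N m; "grip_width": finger opening in m; "gripper_force": force on a finger pad.
Only numpy, scipy, OpenCV 4.12 (cv2) and the standard library are available. Lean on these libraries where they do the work, as an engineer would, in place of code of your own. Each camera call takes 0.05 s, during which the arm holds its last target. There are 200 camera calls.

## Working session

There is one attempt and no reset: what is moved stays moved. The work goes in short steps, Python scripts to look and compute and a shell command to move; the robot and the scene stay as the last step left them, time stands still between calls to the robot, and variables do not carry over. Pictures are saved under pics/ and viewed, at most 11 in all, crops included, and the job is handed in when it is done.

```bash
mkdir -p pics
cat > h.py <<'E'
import numpy as np, cv2
from rig import env
def ray(im,p):
    v=np.array([(p[0]-im["cx"])/im["fx"],-(p[1]-im["cy"])/im["fy"],-1.0]); P=np.array(im["pose"])
    return P[:3,3],P[:3,:3]@(v/np.linalg.norm(v))
def atz(im,p,z):
    o,d=ray(im,p); return o+d*(z-o[2])/d[2]
def tri(a,p,b,q):
    o1,d1=ray(a,p);o2,d2=ray(b,q)
    A=np.stack([d1,-d2],1); s=np.linalg.lstsq(A,o2-o1,rcond=None)[0]
    x,y=o1+s[0]*d1,o2+s[1]*d2
    return (x+y)/2,np.linalg.norm(x-y)
def proj(im,X):
    P=np.array(im["pose"]); c=P[:3,:3].T@(np.array(X)-P[:3,3])
    return np.array([im["cx"]+im["fx"]*c[0]/-c[2], im["cy"]-im["fy"]*c[1]/-c[2]])
E
python3 - <<'E'
from h import *
np.set_printoptions(precision=3,suppress=True)
I={}
for c in("scene","top"):
    I[c]=im=env.get_image(c); cv2.imwrite(f"pics/{c}0.png",cv2.resize(im["image"],(784,588)))
    print(c,{k:v for k,v in im.items() if k!="image"})
    for t in("grip","bail_top","hook_seat","basket","scale","lemon","garlic"):
        print(t,[(np.round(r["centre"],1),round(r["conf"],2)) for r in env.tip_of(c,t)[:4]])
    print([(np.round(r["bbox"]),round(r["conf"],2)) for r in env.find_in(c,"basket")])
print(env.observe())
E
```

```text
scene {'fx': 520.7247014436285, 'fy': 520.7247014436285, 'cx': 279.2748601482248, 'cy': 202.3205306137555, 'pose': array([[ 0.573,  0.564, -0.595, -0.385],
       [-0.819,  0.376, -0.433, -0.666],
       [-0.02 ,  0.735,  0.678,  1.297],
       [ 0.   ,  0.   ,  0.   ,  1.   ]])}
grip [(array([179. , 210.1]), 0.85), (array([332.1, 213.3]), 0.72), (array([228.2, 227.9]), 0.67)]
bail_top [(array([177.6, 213.7]), 0.78), (array([232.1, 231. ]), 0.56)]
hook_seat [(array([332. , 211.6]), 0.7)]
basket [(array([183.3, 236.5]), 0.87), (array([236.1, 266.1]), 0.62)]
scale [(array([330.7, 265.9]), 0.76)]
lemon [(array([230.9, 256.9]), 0.73)]
garlic []
[(array([238., 254.,  51.,  64.]), 0.97), (array([182., 230.,  44.,  50.]), 0.75), (array([338., 202.,  14.,  32.]), 0.64)]
top {'fx': 399.1316761791378, 'fy': 399.1316761791378, 'cx': 280.4351891675673, 'cy': 209.2112949068814, 'pose': array([[ 0.018,  0.988, -0.152,  0.422],
       [-1.   ,  0.017, -0.01 ,  0.066],
       [-0.007,  0.152,  0.988,  1.211],
       [ 0.   ,  0.   ,  0.   ,  1.   ]])}
grip [(array([266.4, 268.4]), 0.98), (array([187
[... 161 characters left out ...]
4]), 0.68)]
scale [(array([352.5, 214.2]), 0.88)]
lemon [(array([257.4, 264.1]), 0.78)]
garlic [(array([280.1, 276.8]), 0.48)]
[(array([192., 270.,  38.,  37.]), 0.55)]
{'time_s': 0.9, 'q': array([ 58.195,  21.807,  74.334,  -0.001,  83.86 , -12.336]), 'qvel': array([-0.035,  0.065, -0.009,  0.016,  0.029, -0.055]), 'joint_efforts': array([ -0.002, -44.833, -23.145,  -0.   ,   0.001,  -0.   ]), 'position': array([0.183, 0.519, 0.21 ]), 'tool_rot': array([[-0.943,  0.333,  0.   ],
       [ 0.333,  0.943, -0.   ],
       [-0.   , -0.   , -1.   ]]), 'ft_force': array([-0.045,  0.499, -0.246]), 'wrist_torque': array([0.014, 0.026, 0.019]), 'gripper_force': 0.0, 'grip_width': 0.08555976444752704}
```

View pics/scene0.png

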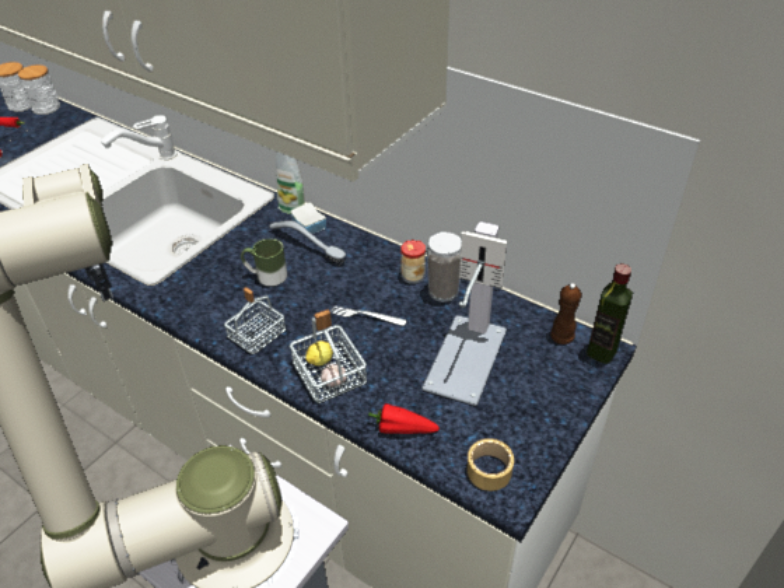

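View pics/top0.png

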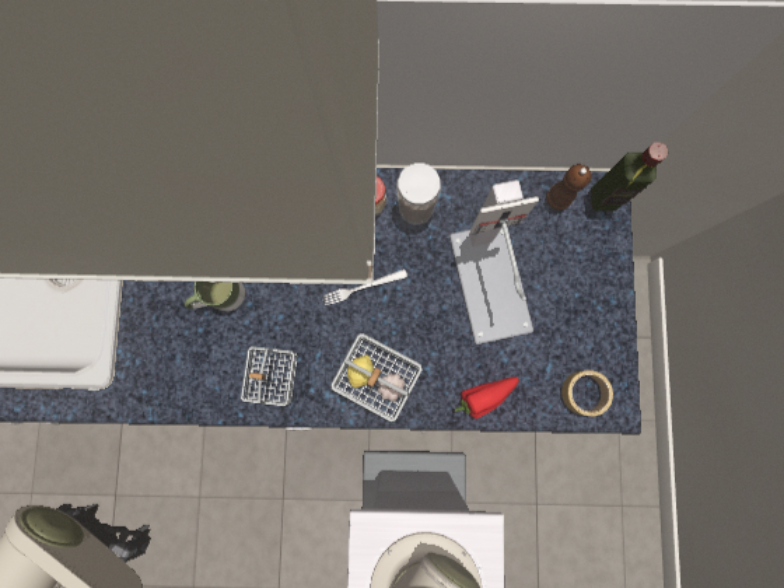

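The large basket holding the lemon and garlic is at about (377,377) in the top view and (328,360) in the scene view. The small empty one is a look-alike. The scale foot is centred at about (492,285) in the top view, and its hook at about (518,284). A wall cabinet overhangs the left rear.

Run:
```python
from h import *
np.set_printoptions(precision=4,suppress=True)
s=env.get_image("scene");t=env.get_image("top")
print("grip",tri(s,(228.2,227.9),t,(266.4,268.4)), atz(s,(228.2,227.9),.172),atz(t,(266.4,268.4),.172))
print("hook",tri(s,(332,211.6),t,(371,203.4)),atz(s,(332,211.6),.232),atz(t,(371,203.4),.232))
print("scale",tri(s,(330.7,265.9),t,(352.5,214.2)),atz(s,(330.7,265.9),0),atz(t,(352.5,214.2),0))
for n,p in dict(lemon=(257.4,264.1),garlic=(280.1,276.8)).items(): print(n,atz(t,p,.005))
# orientation of foot and basket from masks, top view
def rect(mask,z,name):
    ys,xs=np.nonzero(mask); 
    P=np.array([atz(t,(x,y),z)[:2] for x,y in zip(xs,ys)]).astype(np.float32)
    r=cv2.minAreaRect(P); print(name,r,cv2.boxPoints(r))
for r in env.trace("top","basket")[:3]: rect(r["mask"],.06,("basket",r["bbox"],r["conf"]))
for r in env.trace("top","grip")[:3]: rect(r["mask"],.19,("grip",r["bbox"],r["conf"]))
im=t["image"]; 
# crops
a=cv2.resize(im[235:305,230:305],None,fx=6,fy=6,interpolation=cv2.INTER_CUBIC)
b=cv2.resize(im[130:250,315:390],None,fx=4,fy=4,interpolation=cv2.INTER_CUBIC)
H=max(a.shape[0],b.shape[0]); f=lambda x:cv2.copyMakeBorder(x,0,H-x.shape[0],0,0,0)
cv2.imwrite("pics/crop1.png",np.hstack([f(a),f(b)]))
```

```text
grip (array([0.4245, 0.1124, 0.1722]), np.float64(0.006648720487916178)) [0.4225 0.1151 0.172 ] [0.4268 0.11   0.172 ]
hook (array([ 0.589 , -0.1459,  0.2462]), np.float64(0.0016612941827159101)) [ 0.6029 -0.1393  0.232 ] [ 0.5908 -0.1484  0.232 ]
scale (array([ 0.5997, -0.146 , -0.0074]), np.float64(0.006571544326016297)) [ 0.5968 -0.151   0.    ] [ 0.5963 -0.1423  0.    ]
lemon [0.4397 0.1442 0.005 ]
garlic [0.4035 0.0756 0.005 ]
('basket', [191.3, 269.0, 38.5, 36.6], 0.88) ((0.4232366681098938, 0.32723355293273926), (0.10136444121599197, 0.11099378764629364), 85.99885559082031) [[0.3643 0.2805]
 [0.4751 0.2728]
 [0.4821 0.3739]
 [0.3714 0.3817]]
('basket', [269.1, 271.4, 64.3, 61.9], 0.65) ((0.42487114667892456, 0.10809581726789474), (0.15054836869239807, 0.12962575256824493), 63.0340461730957) [[0.333  0.0704]
 [0.4485 0.0116]
 [0.5168 0.1458]
 [0.4012 0.2046]]
('grip', [192.6, 269.5, 34.8, 41.2], 0.87) ((0.42265942692756653, 0.29773837327957153), (0.091151662170887, 0.0986039862036705), 84.48394012451172) [[0.3692 0.2571]
 [0.4674 0.2476]
 [0.4761 0.3384]
 [0.378  0.3478]]
('grip', [268.3, 269.8, 66.8, 65.0], 0.77) ((0.42424002289772034, 0.10414724051952362), (0.13388758897781372, 0.11845134943723679), 61.31108474731445) [[0.3401 0.0739]
 [0.4441 0.017 ]
 [0.5083 0.1344]
 [0.4044 0.1913]]
```

View pics/crop1.png

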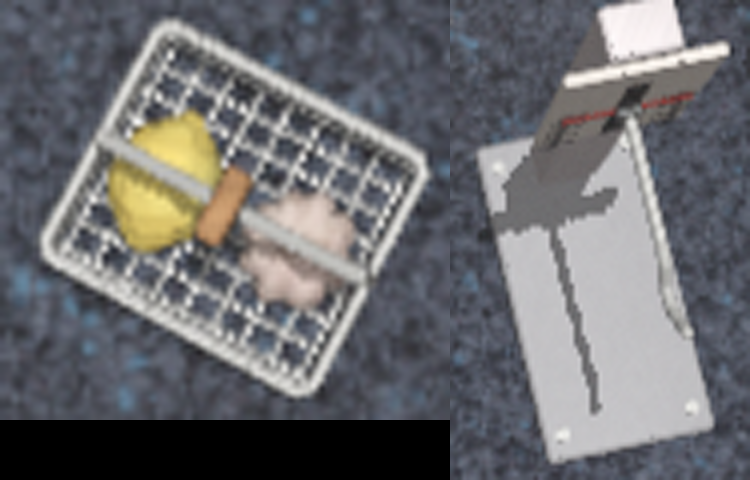

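Run:
```python
from h import *
np.set_printoptions(precision=4,suppress=True)
s=env.get_image("scene");t=env.get_image("top")
g=lambda u,v:((u-450)/4+315-.375,v/4+130-.375)
print("foot",[atz(t,g(*p),.012)[:2] for p in[(480,150),(553,462),(713,428)]])
print("tip",atz(t,g(685,333),.25),"shank root",atz(t,g(630,118),.24))
print("plate",[atz(t,g(*p),.32)[:2] for p in[(568,80),(728,48)]])
c=cv2.resize(s["image"][155:290,295:370],None,fx=4.4,fy=4.4,interpolation=cv2.INTER_CUBIC)
b=cv2.resize(s["image"][210:290,200:270],None,fx=6,fy=6,interpolation=cv2.INTER_CUBIC)
f=lambda x:cv2.copyMakeBorder(x,0,594-x.shape[0],0,0,0)
cv2.imwrite("pics/crop2.png",np.hstack([f(c),f(b)]))
```

```text
foot [array([ 0.7397, -0.0479]), array([ 0.5004, -0.1031]), array([ 0.5281, -0.2231])]
tip [ 0.5645 -0.1498  0.25  ] shank root [ 0.7015 -0.12    0.24  ]
plate [array([ 0.7005, -0.0691]), array([ 0.7212, -0.1617])]
```

View pics/crop2.png

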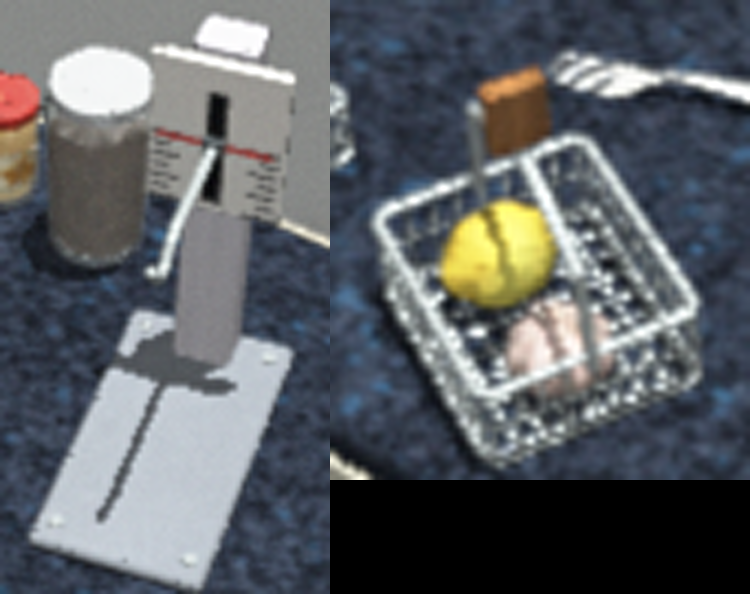

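Foot corners put the scale yaw at 13.0°. The hook tip is at about (0.5645, -0.150) and the seat at about (0.590, -0.145). The basket bail runs at 63° and the grip is at about (0.4245, 0.1105).

```bash
cat >> h.py <<'E'
from scipy.spatial.transform import Rotation as R
def go(x,y,z,yaw):
    o=env.observe(); T=o["tool_rot"]; a=np.radians(yaw)
    Y=np.array([np.cos(a),np.sin(a),0]);Z=np.array([0,0,-1.]);G=np.stack([np.cross(Y,Z),Y,Z],1)
    d=T.T@(np.array([x,y,z])-o["position"]); w=R.from_matrix(T.T@G).as_rotvec()
    print("t",o["time_s"],"pos",np.round(o["position"],4),"yaw",round(np.degrees(np.arctan2(T[1,1],T[0,1])),2),"F",np.round(o["ft_force"],2),"tq",np.round(o["wrist_torque"],2),"gw",round(o["grip_width"],4),"q6",round(o["q"][5],1)); print("shift",np.round(d,4),"turn",np.round(w,4))
E
python3 - <<'E'
from h import *
np.set_printoptions(precision=4,suppress=True)
s=env.get_image("scene");t=env.get_image("top")
print(tri(s,(329.2,216.4),t,(373.4,212.9)),atz(s,(329.2,216.4),.25),atz(t,(266.8,269.3),.19))
go(.4245,.1105,.27,63)
E
```

```text
(array([ 0.5651, -0.1507,  0.2487]), np.float64(0.0014192310915896336)) [ 0.5646 -0.1518  0.25  ] [0.4245 0.1082 0.19  ]
t 1.3 pos [0.1833 0.5185 0.2097] yaw 70.53 F [-0.04  0.36 -1.03] tq [-0.06 -0.02  0.1 ] gw 0.0853 q6 -12.3
shift [-0.3634 -0.3043 -0.0603] turn [ 0.     -0.      0.1315]
```

```bash
python3 -m pendant '[[1,-0.03,-0.025,-0.03,0,0,0.02],[1,-0.07,-0.059,-0.06,0,0,0.04],[1,-0.115,-0.096,-0.06,0,0,0.06],[1,-0.16,-0.134,-0.06,0,0,0.08],[1,-0.205,-0.172,-0.06,0,0,0.1]]' 40; python3 -c "
from h import *
go(.4245,.1095,.27,63)"
```

```text
time_s: 1.92
position: [0.3199, 0.2864, 0.2699]
tool_rot: [[-0.905, 0.426, 0.001], [0.426, 0.905, 0.0], [-0.0, 0.001, -1.0]]
ft_force: [0.9, -0.4, -0.0]
grip_width: 0.0857
gripper_force: 0.0
t 1.925 pos [0.3199 0.2864 0.2699] yaw 64.79 F [ 0.94 -0.39 -0.  ] tq [-0.02 -0.03 -0.01] gw 0.0857 q6 -38.8
shift [-1.700e-01 -1.155e-01 -1.000e-04] turn [0.0005 0.0004 0.0312]
```

```bash
python3 -m pendant '[[1,-0.045,-0.03,0,0,0,0.01],[1,-0.09,-0.06,0,0,0,0.02],[1,-0.135,-0.09,0,0,0,0.03],[1,-0.17,-0.1155,0,0,0,0.031],[1,-0.17,-0.1155,0.02,0,0,0.031]]'; python3 -c "
from h import *
go(.4245,.1095,.175,63)
t=env.get_image('top');s=env.get_image('scene')
cv2.imwrite('pics/g1.png',np.hstack([cv2.resize(i['image'][a:a+120,b:b+90],None,fx=4.4,fy=4.4,interpolation=2) for i,a,b in((t,200,220),(s,150,190))]))"
```

```text
time_s: 2.55
position: [0.4257, 0.1089, 0.2501]
tool_rot: [[-0.889, 0.457, 0.003], [0.457, 0.889, -0.0], [-0.003, 0.001, -1.0]]
ft_force: [-0.7, 1.1, -0.7]
grip_width: 0.0855
gripper_force: 0.0
t 2.55 pos [0.4257 0.1089 0.2501] yaw 62.79 F [-0.71  1.1  -0.73] tq [ 0.06  0.02 -0.  ] gw 0.0855 q6 -63.9
shift [ 0.0016 -0.0001  0.0751] turn [ 0.0009  0.0026 -0.0036]
```

View pics/g1.png

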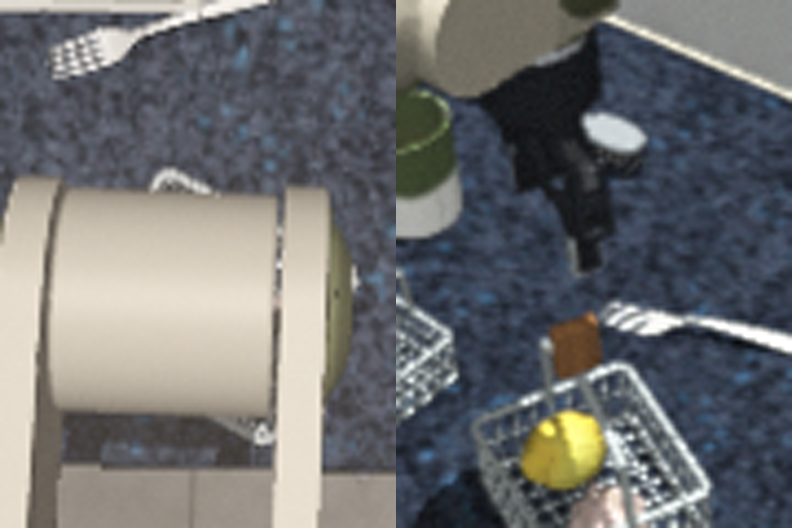

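The fingers (585,265) stand right above the grip (577,345), lined up along the bail. Going down and pinching.

```bash
python3 -m pendant '[[1,0.001,0,0.035,0.001,0.0025,-0.003],[1,0.0015,0,0.065,0.001,0.0025,-0.003],[1,0.0015,0,0.075,0.001,0.0025,-0.003],[0.5,0.0015,0,0.075,0.001,0.0025,-0.003],[0,0.0015,0,0.075,0.001,0.0025,-0.003]]' 60; python3 -m pendant '[[0,0,0,0,0,0,0],[0,0,0,0,0,0,0],[0,0,0,0,0,0,0]]' 60;  python3 -c "
from h import *
go(.4245,.1095,.175,63)"
```

```text
time_s: 3.28
position: [0.4232, 0.112, 0.1759]
tool_rot: [[-0.893, 0.451, -0.0], [0.451, 0.893, 0.0], [0.0, -0.0, -1.0]]
ft_force: [0.4, -0.1, -0.7]
grip_width: 0.0517
gripper_force: 0.0
time_s: 3.65
position: [0.4226, 0.1118, 0.1749]
tool_rot: [[-0.893, 0.451, -0.002], [0.451, 0.893, 0.0], [0.002, -0.001, -1.0]]
ft_force: [-0.7, 0.8, 0.2]
grip_width: 0.0
gripper_force: 0.0
t 3.65 pos [0.4226 0.1118 0.1749] yaw 63.19 F [-0.69  0.8   0.22] tq [ 0.07 -0.01 -0.01] gw 0.0 q6 -64.0
shift [-0.0027 -0.0012 -0.0001] turn [-0.0008 -0.0022  0.0034]
```

```bash
python3 -c "
from h import *
t=env.get_image('top');s=env.get_image('scene')
cv2.imwrite('pics/g2.png',np.hstack([cv2.resize(i['image'][a:a+120,b:b+90],None,fx=4.4,fy=4.4,interpolation=2) for i,a,b in((t,210,220),(s,180,190))]))
print(proj(s,[.4226,.1118,.158]),proj(t,[.4226,.1118,.158]))
for c in('scene','top'):print([(np.round(r['centre'],1),round(r['conf'],2)) for r in env.tip_of(c,'grip')])"
```

```text
[229.45953382 231.52432329] [265.89123762 270.02906759]
[(array([176.9, 209.9]), 0.8), (array([230.5, 227.7]), 0.66)]
[(array([186.9, 270.9]), 0.89), (array([354.1, 214.6]), 0.62)]
```

View pics/g2.png

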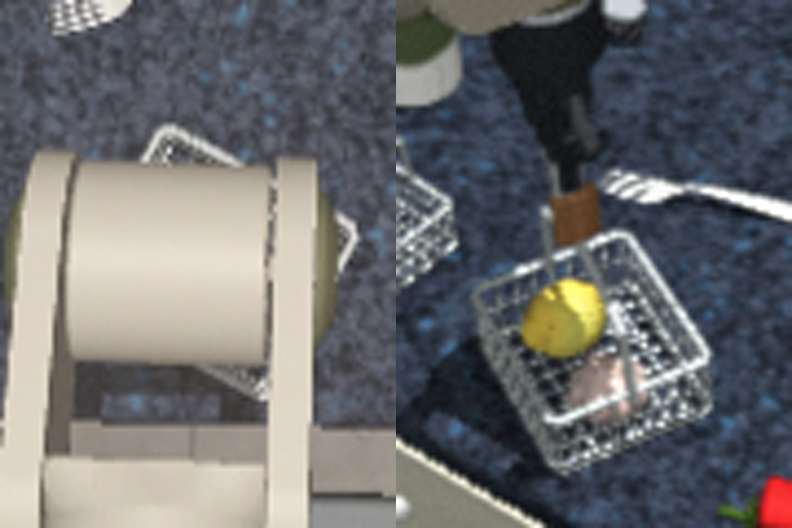

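The grip has not moved: it is at crop (577,215), or pixel (231,229). The shut fingers appear behind or above it, so they closed on nothing. I'll check this against the projection.

```bash
python3 -c "
from h import *
np.set_printoptions(precision=4,suppress=True)
s=env.get_image('scene');t=env.get_image('top')
y=np.array([.457,.889,0])
for z in(.233,.246): print('g1',z,[proj(s,np.array([.4257,.1089,z])+k*y) for k in(-.05,-.043,0,.043)])
for z in(.158,.175,.2,.23): print('g2',z,proj(s,[.4226,.1118,z]))
for z in (.15,.172,.19,.21): print(z,atz(s,(231,228.7),z),atz(t,(266.8,269.3),z))
c=cv2.resize(s['image'][170:250,195:265],None,fx=7.4,fy=7.4,interpolation=cv2.INTER_LANCZOS4)
for z in(.158,.175,.2,.23):
  p=(proj(s,[.4226,.1118,z])-[194.5,169.5])*7.4; cv2.circle(c,tuple(int(v) for v in p),3,(0,0,255),-1)
cv2.imwrite('pics/g3.png',c)"
```

```text
g1 0.233 [array([235.69  , 224.0807]), array([234.6958, 222.5848]), array([228.7188, 213.5922]), array([222.9572, 204.9237])]
g1 0.246 [array([235.3409, 220.8839]), array([234.3419, 219.389 ]), array([228.3371, 210.4036]), array([222.5498, 201.7438])]
g2 0.158 [229.4595 231.5243]
g2 0.175 [228.9807 227.6113]
g2 0.2 [228.2638 221.7519]
g2 0.23 [227.3826 214.5503]
0.15 [0.4404 0.121  0.15  ] [0.4245 0.1098 0.15  ]
0.172 [0.4246 0.1059 0.172 ] [0.4245 0.1089 0.172 ]
0.19 [0.4116 0.0935 0.19  ] [0.4245 0.1082 0.19  ]
0.21 [0.3972 0.0798 0.21  ] [0.4244 0.1073 0.21  ]
```

View pics/g3.png

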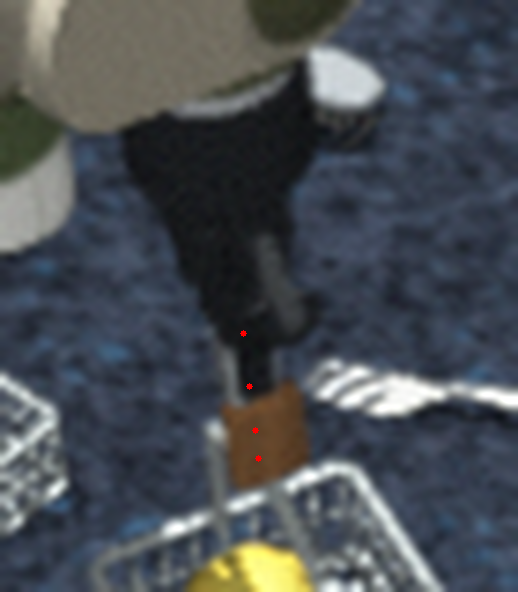

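```bash
python3 -m pendant '[[0,0,0,-0.03,0,0,0],[0,0,0,-0.06,0,0,0],[0,0,0,-0.06,0,0,0]]'; python3 -c "
from h import *
print('tips',env.tcp_to_tips)
s=env.get_image('scene'); p=env.observe()['position']; print(p)
for dz in(-.01,0,.017,.03): print(dz,proj(s,p-[0,0,dz]))
print(vars(env).keys() if hasattr(env,'__dict__') else '')
g=s['image'].max(2)
for r in range(196,236): print(r,' '.join('%3d'%v for v in g[r,218:246]))"
```

```text
time_s: 4.32
position: [0.4236, 0.1118, 0.2364]
tool_rot: [[-0.893, 0.451, 0.001], [0.451, 0.893, 0.0], [-0.001, 0.001, -1.0]]
ft_force: [0.0, 0.3, 0.0]
grip_width: 0.0002
gripper_force: 0.0
tips 0.017
[0.42290008 0.11181585 0.23504135]
-0.01 [226.99242557 210.80674759]
0 [227.2923779  213.26061628]
0.017 [227.79626807 217.38287228]
0.03 [228.17656255 220.49400901]
dict_keys([])
196  86  78  44  28  27  29  30  28  30  38  32  35  37  56  70  70  58  32  40  69  88  80  69  69  76  84  91 105
197  78  85  70  40  26  25  30  28  21  25  33  31  36  48  65  57  51  26  47  74  71  70  55  46  51  69  77  88
198  80  93  88  72  43  28  31  29  23  25  26  22  29  40  51  39  27  42  73  86  74  67  60  58  56  75  88  93
199  68  78  80  78  61  28  26  22  27  24  29  27  23  30  34  24  36  67  87  87  85  82  72  73  66  80  95 102
200  75  80  73  68  69  43  30  24  25  23  23  25  23  29  30  40  60  71  80  78  84  84  81  84  82  85  94 103
201  86  76  72  63  69  84  59  28  21  21  25  26  38  45  58  83  78  79  88  81  85  94  88  97  98  98  95 101
202  93  85  77  69  8
[... 3221 characters left out ...]
  93
230  73  75  84  87  97 103 103 102  95  98  99  94  98 104  97  95  90  88  82  79  64  59  74  82  80  53  57  72
231  61  79  89  88  93 107 101  77  89  95  95  94  95 103 101  93  86  85  73  72  79  85  93  86  74  60  63  70
232  68  81  84  74  73  98 104  77  84  98  96  93  97 100 102  92  85  81  81  93 124 165 157 142 120  94  70  69
233  90  84  81  79  73  96 106  86  82  99  96  95  93 102  98  87  92 127 185 183 207 248 224 228 210 171  94  66
234  73  75  74  77  75  94 104  91  81  96  91  92  93 100 106 106 159 223 255 249 189 143 108 127 168 223 156  78
235  86  83  75  81  85  89 107  92  77  89  92  93 101 100 121 179 244 198 172 120  79  78  96 107 128 211 222 116
```

```bash
python3 -c "
from h import *
s=env.get_image('scene');p=env.observe()['position']
c=cv2.resize(s['image'][185:245,205:265],None,fx=9.5,fy=9.5,interpolation=cv2.INTER_LANCZOS4)
c=cv2.convertScaleAbs(c,alpha=1.7)
q=(proj(s,p-[0,0,.017])-[204.5,184.5])*9.5; cv2.circle(c,tuple(int(v) for v in q),3,(0,0,255),-1)
cv2.imwrite('pics/g4.png',c)"
```

```text
(no output)
```

View pics/g4.png

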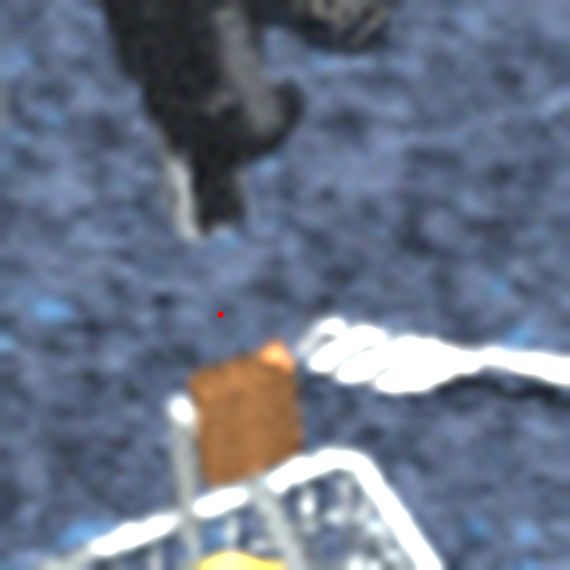

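The shut fingertips show at pixel (227,209), but the reported pose puts them at (228,217). That could be a height or a horizontal error. I'll raise and tilt the tool so both cameras see the tips, then triangulate.

```bash
python3 -m pendant '[[0,0,0,-0.03,-0.08,-0.16,0],[0,0,0,-0.06,-0.16,-0.32,0],[0,0,0,-0.09,-0.24,-0.48,0],[0,0,0,-0.1,-0.315,-0.625,0],[0,0,0,-0.1,-0.315,-0.625,0]]'; python3 -m pendant '[[0,0,0,0,0,0,0]]'; python3 -c "
from h import *
o=env.observe();p=o['position'];z=o['tool_rot'][:,2];print(p,z)
out=[]
for n in('scene','top'):
  i=env.get_image(n); q=proj(i,p+.017*z); a=np.round(q).astype(int)-[25,30]; print(n,a,q)
  c=cv2.resize(i['image'][a[1]:a[1]+60,a[0]:a[0]+40 if 0 else a[0]+42],None,fx=9.5,fy=9.5,interpolation=cv2.INTER_LANCZOS4);c=cv2.convertScaleAbs(c,alpha=1.7)
  cv2.circle(c,tuple(int(v) for v in (q-a+.5)*9.5),3,(0,0,255),-1);out.append(c)
cv2.imwrite('pics/g5.png',np.hstack(out))"
```

```text
time_s: 5.05
position: [0.4211, 0.1119, 0.3333]
tool_rot: [[-0.685, 0.346, 0.64], [0.451, 0.893, -0.0], [-0.572, 0.288, -0.768]]
ft_force: [0.6, -0.5, -0.2]
grip_width: -0.0002
gripper_force: 0.0
time_s: 5.18
position: [0.4233, 0.1117, 0.3342]
tool_rot: [[-0.686, 0.347, 0.64], [0.451, 0.893, -0.001], [-0.571, 0.288, -0.769]]
ft_force: [1.0, 0.2, -0.1]
grip_width: -0.0002
gripper_force: 0.0
[0.42330608 0.11170524 0.33416295] [ 6.39737344e-01 -5.67043534e-04 -7.68593396e-01]
scene [202 159] [227.16717012 189.23929133]
top [238 235] [262.88196317 264.64240786]
```

View pics/g5.png

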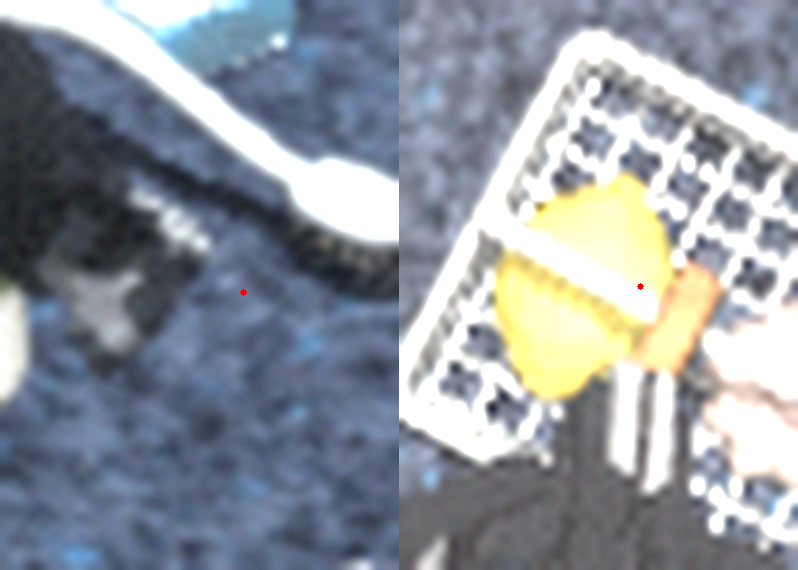

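```bash
python3 -c "
from h import *
np.set_printoptions(precision=4,suppress=True)
o=env.observe();p=o['position'];z=o['tool_rot'][:,2]
s=env.get_image('scene');t=env.get_image('top')
for q in((223.1,184.8),(219.9,190.1)):
  X,r=tri(s,q,t,(263.2,272.9)); print(X,r,o['tool_rot'].T@(X-p))
for k in(.017,0,-.005,-.01,-.015,-.02): print(k,proj(s,p+k*z),proj(t,p+k*z))
print(o['q'])"
```

```text
[0.4166 0.1088 0.3518] 0.0005304493728026214 [-0.0064 -0.     -0.018 ]
[0.4131 0.1134 0.3329] 0.009409683702608763 [ 0.0089 -0.0025 -0.0057]
0.017 [227.2709 189.1159] [262.8932 264.4303]
0 [224.4223 187.7517] [262.459  269.3984]
-0.005 [223.5731 187.3451] [262.3285 270.8915]
-0.01 [222.7187 186.9359] [262.1968 272.3995]
-0.015 [221.859  186.5242] [262.0636 273.9226]
-0.02 [220.994 186.11 ] [261.9292 275.4611]
[ -1.3298 -11.4867 102.2631   1.0782  49.4275 -64.9115]
```

The tips triangulate to about 15–18 mm behind the TCP, not 17 mm ahead of it. So the fingers closed just above the grip, and I need to go about 33 mm lower while watching the force.

```bash
python3 -m pendant '[[1,0,0,-0.01,0.08,0.16,0],[1,0,0,0,0.16,0.32,0],[1,0,0,0,0.24,0.48,0],[1,0,0,0,0.315,0.625,0],[1,0,0,0,0.315,0.625,0]]'; python3 -c "
from h import *
go(.4245,.1095,.21,63)"
```

```text
time_s: 6.0
position: [0.4249, 0.1116, 0.3333]
tool_rot: [[-0.892, 0.451, -0.006], [0.451, 0.892, 0.0], [0.005, -0.002, -1.0]]
ft_force: [0.2, 0.3, 0.3]
grip_width: 0.0855
gripper_force: 0.0
t 6.0 pos [0.4249 0.1116 0.3333] yaw 63.17 F [0.17 0.28 0.34] tq [ 0.01  0.   -0.02] gw 0.0855 q6 -64.0
shift [-0.0012 -0.0018  0.1233] turn [-0.0023 -0.0052  0.003 ]
```

```bash
python3 -m pendant '[[1,0,0,0.05,0,0,0.003],[1,-0.001,-0.002,0.1,0,0,0.003],[1,-0.001,-0.002,0.145,0,0,0.003],[1,-0.001,-0.002,0.168,0,0,0.003],[1,-0.001,-0.002,0.168,0,0,0.003]]'; python3 -c "
from h import *
go(.4245,.1095,.143,63)"
```

```text
time_s: 6.62
position: [0.4215, 0.1097, 0.166]
tool_rot: [[-0.891, 0.453, -0.004], [0.453, 0.891, 0.0], [0.003, -0.001, -1.0]]
ft_force: [0.3, 0.5, 0.1]
grip_width: 0.0852
gripper_force: 0.0
t 6.625 pos [0.4215 0.1097 0.166 ] yaw 63.03 F [0.26 0.52 0.15] tq [-0.07  0.02 -0.01] gw 0.0852 q6 -64.1
shift [-0.0029  0.0012  0.023 ] turn [-0.0014 -0.0034  0.0006]
```

```bash
python3 -m pendant '[[1,-0.002,0,0.012,0,-0.003,0],[1,-0.003,0,0.023,0,-0.003,0],[0.5,-0.003,0,0.023,0,-0.003,0]]'; python3 -m pendant '[[0.3,0,0,0,0,0,0],[0,0,0,0,0,0,0],[0,0,0,0,0,0,0],[0,0,0,0,0,0,0]]' 60;  python3 -c "
from h import *
go(.4245,.1095,.143,63)"
```

```text
time_s: 7.0
position: [0.4249, 0.1082, 0.1432]
tool_rot: [[-0.891, 0.454, -0.001], [0.454, 0.891, -0.001], [0.0, -0.001, -1.0]]
ft_force: [0.0, 0.1, 0.6]
grip_width: 0.0699
gripper_force: 0.0
time_s: 7.5
position: [0.4251, 0.1079, 0.1439]
tool_rot: [[-0.891, 0.454, 0.0], [0.454, 0.891, -0.002], [-0.001, -0.002, -1.0]]
ft_force: [-0.9, -3.2, 3.7]
grip_width: 0.012
gripper_force: 59.1
t 7.5 pos [0.4251 0.1079 0.1439] yaw 63.02 F [-0.94 -3.15  3.68] tq [-0.43  0.29  0.01] gw 0.012 q6 -64.2
shift [0.0013 0.0011 0.0009] turn [-0.0016  0.0009  0.0004]
```

Gripped: width 12 mm, force 59 N. Now lift.

```bash
python3 -m pendant '[[0,0,0,-0.005,0,0,0],[0,0,0,-0.015,0,0,0],[0,0,0,-0.03,0,0,0],[0,0,0,-0.04,0,0,0],[0,0,0,-0.04,0,0,0]]'; python3 -m pendant '[[0,0,0,-0.02,0,0,0],[0,0,0,-0.045,0,0,0],[0,0,0,-0.07,0,0,0],[0,0,0,-0.092,0,0,0],[0,0,0,-0.096,0,0,0]]'; python3 -m pendant '[[0,0,0,0,0,0,0],[0,0,0,0,0,0,0]]'; python3 -c "
from h import *
go(.59-.0974*1.1,-.1445-.0225*1.1,.28,103)"
```

```text
time_s: 8.12
position: [0.4254, 0.1083, 0.1843]
tool_rot: [[-0.891, 0.454, 0.001], [0.454, 0.891, -0.001], [-0.002, -0.0, -1.0]]
ft_force: [0.5, 0.3, -7.7]
grip_width: 0.0119
gripper_force: 58.7
time_s: 8.75
position: [0.4255, 0.1084, 0.2801]
tool_rot: [[-0.891, 0.454, 0.002], [0.454, 0.891, -0.001], [-0.002, -0.0, -1.0]]
ft_force: [-0.0, -0.4, -9.1]
grip_width: 0.0119
gripper_force: 59.6
time_s: 9.0
position: [0.4247, 0.1084, 0.2786]
tool_rot: [[-0.891, 0.454, -0.002], [0.454, 0.891, -0.001], [0.002, -0.002, -1.0]]
ft_force: [-1.1, -0.6, -9.5]
grip_width: 0.0125
gripper_force: 59.6
t 9.0 pos [0.4247 0.1084 0.2786] yaw 63.02 F [-1.13 -0.64 -9.52] tq [-0.01  0.06  0.02] gw 0.0125 q6 -64.2
shift [-0.1778 -0.221  -0.0012] turn [-0.0014 -0.0022 -0.6978]
```

```bash
python3 -m pendant '[[0,-0.009,-0.011,0,0,0,-0.035],[0,-0.027,-0.033,0,0,0,-0.105],[0,-0.048,-0.06,0,0,0,-0.19],[0,-0.07,-0.087,0,0,0,-0.275],[0,-0.092,-0.114,0,0,0,-0.36]]'; python3 -c "
from h import *
go(.59-.0974*1.1,-.1445-.0225*1.1,.28,103)"
```

```text
time_s: 9.62
position: [0.4554, -0.0359, 0.2791]
tool_rot: [[-0.994, 0.108, -0.001], [0.108, 0.994, -0.001], [0.001, -0.001, -1.0]]
ft_force: [-0.2, 1.0, -8.1]
grip_width: 0.0118
gripper_force: 59.6
t 9.625 pos [ 0.4554 -0.0359  0.2791] yaw 83.81 F [-0.23  0.99 -8.09] tq [ 0.06 -0.13 -0.01] gw 0.0118 q6 -103.2
shift [-0.0417 -0.1296 -0.0009] turn [-0.0005 -0.0013 -0.3349]
```

```bash
python3 -m pendant '[[0,-0.009,-0.028,0,0,0,-0.075],[0,-0.018,-0.056,0,0,0,-0.15],[0,-0.027,-0.084,0,0,0,-0.225],[0,-0.036,-0.112,0,0,0,-0.295],[0,-0.041,-0.127,-0.001,0,0,-0.33]]'; python3 -m pendant '[[0,0,0,0,0,0,0],[0,0,0,0,0,0,0],[0,0,0,0,0,0,0]]'; python3 -c "
from h import *
np.set_printoptions(precision=4,suppress=True)
go(.59-.0974*1.1,-.1445-.0225*1.1,.28,103)
s=env.get_image('scene');t=env.get_image('top')
p=env.observe()['position']
print(proj(s,p+[0,0,.0015]),proj(t,p+[0,0,.0015]),proj(s,p+[0,0,.0285]))
for n in('scene','top'):
  for th in('grip','bail_top','hook_seat'): print(n,th,[(np.round(r['centre'],1),round(r['conf'],2)) for r in env.tip_of(n,th)])
print('tip',proj(s,[.565,-.1505,.25]))
c=cv2.resize(s['image'][150:270,265:385],None,fx=4.9,fy=4.9,interpolation=2)
cv2.imwrite('pics/k1.png',c)"
```

```text
time_s: 10.25
position: [0.4821, -0.1669, 0.2798]
tool_rot: [[-0.976, -0.218, -0.002], [-0.218, 0.976, -0.0], [0.002, 0.0, -1.0]]
ft_force: [0.7, 1.1, -8.4]
grip_width: 0.0117
gripper_force: 59.6
time_s: 10.62
position: [0.482, -0.1649, 0.281]
tool_rot: [[-0.976, -0.218, -0.0], [-0.218, 0.976, -0.001], [0.0, -0.001, -1.0]]
ft_force: [0.0, 0.3, -8.8]
grip_width: 0.0118
gripper_force: 59.6
t 10.625 pos [ 0.482  -0.1649  0.281 ] yaw 102.59 F [ 0.04  0.3  -8.8 ] tq [ 0.05 -0.01 -0.01] gw 0.0118 q6 -134.8
shift [ 0.0001 -0.0044  0.001 ] turn [-0.0008 -0.0004 -0.0072]
[318.3406 227.2885] [383.7391 246.2145] [318.6457 220.2394]
scene grip [(array([175.5, 209.9]), 0.74), (array([318.3, 219.7]), 0.65)]
scene bail_top [(array([327.1, 266.3]), 0.68), (array([177.2, 212.5]), 0.64), (array([318.4, 226.1]), 0.6)]
scene hook_seat []
top grip [(array([382.3, 243.6]), 0.82), (array([186.8, 269.5]), 0.76)]
top bail_top [(array([384.3, 243.9]), 0.65), (array([182.2, 265. ]), 0.63)]
top hook_seat [(array([372.1, 198.7]), 0.82), (array([299.9, 149.2]), 0.59)]
tip [328.9004 216.1446]
```

View pics/k1.png

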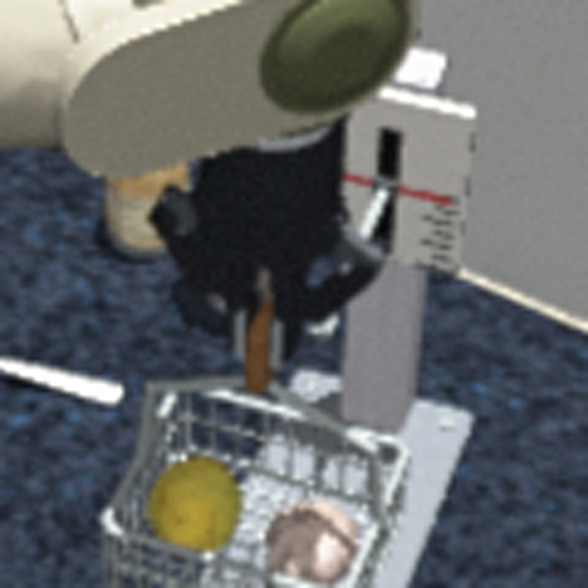

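The basket hangs in the grip with both pieces in it. The grip at crop (258,345) matches the projection of the reported pose to within 1 px, and the hook tip shows at (322,325). Moving in over the tip.

```bash
python3 -c "
from h import *
go(.5903,-.1447,.281,103)"; python3 -m pendant '[[0,0,-0.004,0,0,0,-0.003],[0,-0.012,-0.004,0,0,0,-0.007],[0,-0.03,-0.004,0,0,0,-0.007]]'; python3 -c "
from h import *
go(.5903,-.1447,.281,103)"
```

```text
t 11.025 pos [ 0.4821 -0.1656  0.281 ] yaw 102.56 F [-0.02 -0.08 -7.85] tq [ 0.02 -0.03 -0.01] gw 0.0119 q6 -134.8
shift [-0.1101 -0.0031  0.    ] turn [-0.0011 -0.0002 -0.0076]
time_s: 11.4
position: [0.5132, -0.163, 0.2811]
tool_rot: [[-0.975, -0.224, 0.001], [-0.224, 0.975, -0.001], [-0.0, -0.001, -1.0]]
ft_force: [0.2, 0.1, -8.1]
grip_width: 0.0122
gripper_force: 59.6
t 11.4 pos [ 0.5132 -0.163   0.2811] yaw 102.94 F [ 0.16  0.07 -8.08] tq [ 0.01 -0.11  0.01] gw 0.0122 q6 -133.1
shift [-0.0792  0.0006  0.0001] turn [-0.0012  0.0004 -0.0011]
```

```bash
python3 -m pendant '[[0,-0.018,0,0,0,0,-0.001],[0,-0.036,0,0,0,0,-0.001],[0,-0.054,0,0,0,0,-0.001],[0,-0.07,0.0005,0,0,0,-0.001],[0,-0.079,0.0005,0,0,0,-0.001]]'; python3 -m pendant '[[0,0,0,0,0,0,0],[0,0,0,0,0,0,0]]'; python3 -c "
from h import *
np.set_printoptions(precision=2,suppress=True)
F=[]
for i in range(6): env.get_image('scene'); F.append(env.observe()['ft_force'])
print(np.mean(F,0),np.std(F,0))
go(.5903,-.1447,.281,103)"
```

```text
time_s: 12.02
position: [0.5903, -0.1444, 0.2804]
tool_rot: [[-0.974, -0.226, -0.0], [-0.226, 0.974, -0.001], [0.001, -0.001, -1.0]]
ft_force: [-0.1, -0.2, -7.8]
grip_width: 0.0118
gripper_force: 59.6
time_s: 12.28
position: [0.5888, -0.145, 0.281]
tool_rot: [[-0.974, -0.225, -0.0], [-0.225, 0.974, -0.001], [0.001, -0.001, -1.0]]
ft_force: [0.5, -0.3, -8.5]
grip_width: 0.0124
gripper_force: 59.6
[ 0.05 -0.25 -8.08] [0.38 0.59 0.33]
t 12.575 pos [ 0.59 -0.14  0.28] yaw 103.0 F [-0.56 -0.11 -7.75] tq [-0.05  0.02 -0.  ] gw 0.0123 q6 -128.0
shift [-0. -0.  0.] turn [-0. -0.  0.]
```

Weight is about 8.1 N, so I expect about 51 mm of extension. Lowering toward the seat.

```bash
python3 -m pendant '[[0,0,0,0.01,0,0,0],[0,0,0,0.022,0,0,0],[0,0,0,0.034,0,0,0],[0,0,0,0.042,0,0,0],[0,0,0,0.042,0,0,0]]'; python3 -m pendant '[[0,0,0,0.003,0,0,0],[0,0,0,0.006,0,0,0],[0,0,0,0.009,0,0,0],[0,0,0,0.012,0,0,0]]'; python3 -m pendant '[[0,0,0,0.003,0,0,0],[0,0,0,0.006,0,0,0],[0,0,0,0.009,0,0,0],[0,0,0,0.012,0,0,0],[0,0,0,0.012,0,0,0]]'; python3 -c "
from h import *
np.set_printoptions(precision=2,suppress=True)
F=[]
for i in range(4): env.get_image('scene'); F.append(env.observe()['ft_force'])
print(np.mean(F,0),np.std(F,0))
go(.5903,-.1447,.281,103)"
```

```text
time_s: 13.2
position: [0.5889, -0.1448, 0.2382]
tool_rot: [[-0.974, -0.225, -0.001], [-0.225, 0.974, -0.0], [0.001, -0.0, -1.0]]
ft_force: [0.9, 0.2, -7.1]
grip_width: 0.0121
gripper_force: 59.6
time_s: 13.7
position: [0.5893, -0.145, 0.2271]
tool_rot: [[-0.974, -0.225, 0.001], [-0.225, 0.974, -0.001], [-0.0, -0.001, -1.0]]
ft_force: [0.2, 0.7, -6.6]
grip_width: 0.0122
gripper_force: 59.9
time_s: 14.32
position: [0.5893, -0.1449, 0.2149]
tool_rot: [[-0.974, -0.225, 0.0], [-0.225, 0.974, -0.001], [0.0, -0.001, -1.0]]
ft_force: [2.8, 0.4, -4.0]
grip_width: 0.0121
gripper_force: 60.1
[ 1.71  0.09 -4.9 ] [0.38 0.52 0.18]
t 14.525 pos [ 0.59 -0.14  0.22] yaw 103.02 F [ 2.1   0.82 -5.16] tq [ 0.04 -0.36 -0.01] gw 0.0118 q6 -128.0
shift [-0.   -0.   -0.07] turn [-0.  0.  0.]
```

The spring is taking load, but +1.7 N along x means the bail rides on the tip side of the hollow. I'll shift it 3 mm inward.

```bash
cat > f.py <<'E'
from h import *
np.set_printoptions(precision=2,suppress=True)
F=[];Q=[];P=[]
for i in range(5): env.get_image('scene'); o=env.observe();F.append(o['ft_force']);Q.append(o['wrist_torque']);P.append(o['position'])
o=env.observe();print("t",o["time_s"],"F tool axes",o["tool_rot"].T@np.mean(F,0),"torque world",np.mean(Q,0),"pos",np.round(np.mean(P,0),4),"gw",o["grip_width"])
E
python3 -m pendant '[[0,-0.0015,0,0,0,0,0],[0,-0.003,0,0,0,0,0],[0,-0.003,0,0,0,0,0]]'; python3 f.py
```

```text
time_s: 14.9
position: [0.5919, -0.1442, 0.2148]
tool_rot: [[-0.974, -0.225, -0.001], [-0.225, 0.974, -0.001], [0.001, -0.001, -1.0]]
ft_force: [-2.4, 0.1, -5.2]
grip_width: 0.0117
gripper_force: 60.1
t 15.15 F tool axes [1.42 0.18 5.09] torque world [-0.    0.17  0.01] pos [ 0.59 -0.14  0.21] gw 0.012091693234935247
```

```bash
python3 -m pendant '[[0,0.0013,0,0.003,0,0,0],[0,0.0013,0,0.006,0,0,0],[0,0.0013,0,0.009,0,0,0],[0,0.0013,0,0.012,0,0,0],[0,0.0013,0,0.012,0,0,0]]'; python3 f.py
```

```text
time_s: 15.78
position: [0.5909, -0.1446, 0.2028]
tool_rot: [[-0.974, -0.225, -0.0], [-0.225, 0.974, -0.001], [0.0, -0.001, -1.0]]
ft_force: [-0.3, -0.5, -2.5]
grip_width: 0.0121
gripper_force: 60.4
t 16.025 F tool axes [ 0.09 -0.01  2.92] torque world [-0.04 -0.06 -0.01] pos [ 0.59 -0.14  0.2 ] gw 0.011996638835165604
```

Side force is gone and 2.9 N is left, so about 18 mm to go.

```bash
python3 -m pendant '[[0,0,0,0.003,0,0,0],[0,0,0,0.006,0,0,0],[0,0,0,0.009,0,0,0],[0,0,0,0.012,0,0,0],[0,0,0,0.014,0,0,0]]';python3 -m pendant '[[0,0,0,0,0,0,0],[0,0,0,0,0,0,0]]'; python3 f.py
```

```text
time_s: 16.65
position: [0.5909, -0.1446, 0.1889]
tool_rot: [[-0.974, -0.225, 0.0], [-0.225, 0.974, -0.001], [-0.0, -0.001, -1.0]]
ft_force: [-0.4, 0.0, -1.3]
grip_width: 0.012
gripper_force: 60.7
time_s: 16.9
position: [0.5909, -0.1446, 0.1892]
tool_rot: [[-0.974, -0.225, 0.0], [-0.225, 0.974, -0.001], [0.0, -0.001, -1.0]]
ft_force: [0.0, -0.5, -1.1]
grip_width: 0.0123
gripper_force: 60.7
t 17.15 F tool axes [-0.49 -0.07  1.02] torque world [-0.02 -0.23 -0.01] pos [ 0.59 -0.14  0.19] gw 0.01188422031264182
```

```bash
sed -i 's/range(5)/range(14)/' f.py; python3 -m pendant '[[0,0,0,0.002,0,0,0],[0,0,0,0.004,0,0,0],[0,0,0,0.0055,0,0,0],[0,0,0,0.0055,0,0,0]]'; python3 f.py
```

```text
time_s: 17.65
position: [0.5909, -0.1446, 0.1834]
tool_rot: [[-0.974, -0.225, 0.0], [-0.225, 0.974, -0.001], [0.0, -0.001, -1.0]]
ft_force: [1.1, 0.3, -0.2]
grip_width: 0.0115
gripper_force: 60.8
t 18.35 F tool axes [-1.15 -0.47  0.09] torque world [-0.02 -0.3  -0.  ] pos [ 0.59 -0.14  0.18] gw 0.011396410249689522
```

```bash
python3 -m pendant '[[0,-0.0007,0,0,0,0,0],[0,-0.0007,0,0,0,0,0]]'; python3 f.py
```

```text
time_s: 18.6
position: [0.5911, -0.1445, 0.1833]
tool_rot: [[-0.974, -0.225, -0.001], [-0.225, 0.974, -0.001], [0.002, -0.001, -1.0]]
ft_force: [-1.7, -1.5, 0.7]
grip_width: 0.0119
gripper_force: 60.8
t 19.3 F tool axes [ 4.33 -0.6  -0.15] torque world [-0.29  0.59 -0.03] pos [ 0.59 -0.14  0.18] gw 0.012327461021845424
```

```bash
python3 -m pendant '[[0,0.0004,0,0,0,0,0],[0,0.0004,0,0,0,0,0]]'; python3 f.py
```

```text
time_s: 19.55
position: [0.5912, -0.1445, 0.1836]
tool_rot: [[-0.974, -0.225, 0.0], [-0.225, 0.974, -0.001], [-0.0, -0.001, -1.0]]
ft_force: [-2.9, -1.7, 0.6]
grip_width: 0.0119
gripper_force: 60.8
t 20.25 F tool axes [ 3.04 -0.49 -0.11] torque world [-0.22  0.42 -0.03] pos [ 0.59 -0.14  0.18] gw 0.011787643036901132
```

```bash
sed -i 's/range(14)/range(8)/' f.py; python3 -m pendant '[[0,0.0007,0,0,0,0,0],[0,0.0007,0,0,0,0,0]]'; python3 f.py
```

```text
time_s: 20.5
position: [0.591, -0.1446, 0.1837]
tool_rot: [[-0.974, -0.225, 0.002], [-0.225, 0.974, -0.001], [-0.001, -0.001, -1.0]]
ft_force: [1.6, -0.4, -0.7]
grip_width: 0.0122
gripper_force: 60.8
t 20.9 F tool axes [-2.67 -0.61  0.09] torque world [ 0.04 -0.57 -0.02] pos [ 0.59 -0.14  0.18] gw 0.011927574046566917
```

```bash
python3 -m pendant '[[0,-0.0004,0,0,0,0,0],[0,-0.0004,0,0,0,0,0]]'; python3 f.py
```

```text
time_s: 21.15
position: [0.5908, -0.1446, 0.1835]
tool_rot: [[-0.974, -0.225, -0.0], [-0.225, 0.974, -0.001], [0.0, -0.001, -1.0]]
ft_force: [1.7, -0.1, 0.5]
grip_width: 0.0121
gripper_force: 60.8
t 21.55 F tool axes [-2.41 -0.31  0.26] torque world [ 0.04 -0.59 -0.02] pos [ 0.59 -0.14  0.18] gw 0.012315140097893015
```

```bash
python3 -m pendant '[[0,-0.0003,0,0,0,0,0],[0,-0.0003,0,0,0,0,0]]'; python3 f.py
```

```text
time_s: 21.8
position: [0.5909, -0.1446, 0.1834]
tool_rot: [[-0.974, -0.225, -0.001], [-0.225, 0.974, -0.001], [0.001, -0.001, -1.0]]
ft_force: [1.6, 0.1, 0.5]
grip_width: 0.012
gripper_force: 60.8
t 22.2 F tool axes [-0.4  -0.58  0.  ] torque world [-0.07 -0.2   0.  ] pos [ 0.59 -0.14  0.18] gw 0.012005045554528278
```

All forces are near zero, so the spring carries the weight. Softening the grip, then opening gradually.

```bash
python3 -m pendant '[[0,0,0,0,0,0,0],[0,0,0,0,0,0,0]]' 20; python3 -m pendant '[[0.15,0,0,0,0,0,0],[0.18,0,0,0,0,0,0],[0.25,0,0,0,0,0,0],[0.35,0,0,0,0,0,0],[0.45,0,0,0,0,0,0]]'; python3 f.py
```

```text
time_s: 22.45
position: [0.591, -0.1446, 0.1835]
tool_rot: [[-0.974, -0.225, -0.0], [-0.225, 0.974, -0.001], [0.001, -0.001, -1.0]]
ft_force: [-1.1, -0.1, 0.1]
grip_width: 0.0119
gripper_force: 60.8
time_s: 23.08
position: [0.5911, -0.1445, 0.1835]
tool_rot: [[-0.974, -0.225, -0.0], [-0.225, 0.974, -0.001], [0.0, -0.001, -1.0]]
ft_force: [0.5, -0.8, -0.7]
grip_width: 0.0386
gripper_force: 0.0
t 23.475 F tool axes [-0.1  -0.3  -0.02] torque world [ 0.01  0.01 -0.01] pos [ 0.59 -0.14  0.18] gw 0.03853783623709421
```

Released without contact. Opening a little more, rising straight up, then backing away.

```bash
python3 -m pendant '[[0.6,0,0,0,0,0,0],[0.6,0,0,-0.005,0,0,0],[0.6,0,0,-0.02,0,0,0],[0.6,0,0,-0.045,0,0,0],[0.6,0,0,-0.075,0,0,0]]'; python3 -m pendant '[[0.6,0,0,-0.03,0,0,0],[0.6,0,0,-0.07,0,0,0],[0.6,0.03,0,-0.09,0,0,0],[0.6,0.08,0,-0.1,0,0,0],[0.6,0.13,0,-0.1,0,0,0]]'; python3 -m pendant '[[0.6,0.04,0,0,0,0,0],[0.6,0.06,0,0,0,0,0],[0.6,0.06,0,0,0,0,0]]'; python3 -c "
from h import *
import time
s=env.get_image('scene');t=env.get_image('top')
for n in('scene','top'):
  for th in('grip','bail_top','basket','lemon','garlic'): print(n,th,[(np.round(r['centre'],1),round(r['conf'],2)) for r in env.tip_of(n,th)])
b=np.array([.591,-.1446,0])
print('expect bail',proj(s,b+[0,0,.182]),proj(t,b+[0,0,.182]),'grip',proj(s,b+[0,0,.209]),proj(t,b+[0,0,.209]))
for i in range(3):
  a=env.get_image('scene')['image']; print(np.abs(a[150:300,270:390].astype(int)-s['image'][150:300,270:390]).mean())
cv2.imwrite('pics/k2.png',np.hstack([cv2.resize(i['image'][a:a+140,b:b+95],None,fx=4.1,fy=4.1,interpolation=2) for i,a,b in((t,140,310),(s,155,290))]))"
```

```text
time_s: 24.1
position: [0.5911, -0.1444, 0.2602]
tool_rot: [[-0.974, -0.225, 0.0], [-0.225, 0.974, -0.001], [-0.0, -0.001, -1.0]]
ft_force: [-0.1, -0.3, -0.2]
grip_width: 0.0513
gripper_force: 0.0
time_s: 24.72
position: [0.4632, -0.1738, 0.3604]
tool_rot: [[-0.974, -0.226, 0.003], [-0.226, 0.974, -0.003], [-0.002, -0.004, -1.0]]
ft_force: [0.1, -0.3, 0.2]
grip_width: 0.0514
gripper_force: 0.0
time_s: 25.1
position: [0.4057, -0.1873, 0.3595]
tool_rot: [[-0.975, -0.224, 0.001], [-0.224, 0.975, -0.002], [-0.001, -0.002, -1.0]]
ft_force: [0.8, 0.3, 1.4]
grip_width: 0.0512
gripper_force: 0.0
scene grip [(array([332.2, 215.4]), 0.81), (array([177.5, 209.3]), 0.75)]
scene bail_top [(array([175.9, 212.4]), 0.79), (array([328.5, 228.3]), 0.77), (array([317. , 212.4]), 0.59)]
scene basket [(array([181.3, 235.4]), 0.94), (array([332.6, 259.2]), 0.83), (array([332.1, 218.9]), 0.2)]
scene lemon [(array([317.2, 252.8]), 0.5), (array([315.9, 210.4]), 0.28)]
scene garlic [(array([263.1, 224.6]), 0.53), (array([341.6, 259.6]), 0.51)]
top grip [(array([363. , 202.2]), 0.9), (array([188.9, 267.8]), 0.69)]
top bail_top [(array([182. , 268.3]), 0.88), (array([361.6, 204.8]), 0.82)]
top basket [(array([196.5, 269.2]), 0.82)]
top lemon [(array([343.1, 213.7]), 0.71)]
top garlic [(array([369.5, 212.4]), 0.44)]
expect bail [330.68103526 226.61371941] [365.38288846 206.49999375] grip [331.10442825 220.20450811] [367.54466528 204.81509519]
2.1343703703703705
2.1312592592592594
2.117777777777778
```

View pics/k2.png

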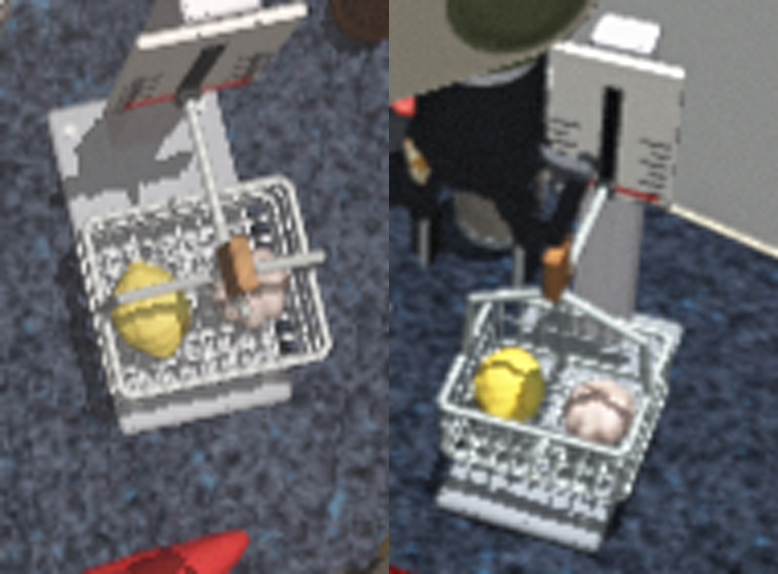

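The basket hangs in the hook with the lemon and garlic inside. It tilts slightly and the pointer is low on the plate. I'll wait for any swing to die out, then hand in.

```bash
for i in 1 2 3; do python3 -m pendant '[[0.6,0,0,0,0,0,0],[0.6,0,0,0,0,0,0],[0.6,0,0,0,0,0,0],[0.6,0,0,0,0,0,0],[0.6,0,0,0,0,0,0]]' >/dev/null; done; python3 -c "
from h import *
f=lambda:cv2.GaussianBlur(env.get_image('scene')['image'],(5,5),0).astype(int)[215:300,295:370]
A=[f() for _ in range(8)]
print([round(np.abs(a-A[0]).mean(),2) for a in A], env.observe()['time_s'])
print(env.close_job())"
```

```text
[np.float64(0.0), np.float64(0.43), np.float64(0.44), np.float64(0.45), np.float64(0.42), np.float64(0.43), np.float64(0.45), np.float64(0.45)] 28.125
the job is handed in; nothing more can be done
None
```

The basket hangs free in the scale's hook with the lemon and garlic still in it and the pointer settled; I let go only once the spring carried the full weight (about 8 N), after one harmless missed grasp, and handed the job in at about 28 s.

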